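# Turn the dough board over against the steel fence

## Robot

A 6-joint arm with a two-finger parallel gripper is mounted at the origin on the work surface. World frame = base frame: x ahead of the robot, y to its left, z up, the work surface at z = 0. Lengths are in m, angles in degrees, forces in N, time in s.
With the tool pointing down it reaches from about 0.35 to 0.875 m from the base axis. Payload 4.2 kg.
Tool frame: the origin (TCP) lies at the very end of the fingers, on their centre line; the grasp point (between the pads) lies pinch_z behind it (pinch_z is the distance from the TCP to the grasp point, in m); z points along the fingers, y is the direction in which the jaws open and shut (so a half turn about z gives the same grasp; the last joint's range is limited). The gripper opens to 87 mm and grips with 3 to 60 N. Pads are 19 mm wide; open, the fingers measure 117 mm over their backs; the gripper's body (75 mm by 190 mm) begins 51 mm behind the grasp point.
Start: joints at [-52.391, 22.042, 0.453, 0, -68.411, -14.817], TCP at [0.242, -0.576, 0.223] pointing down, gripper open.
Joint ranges: [-179.83, 179.83], [-69.29, 118.12], [-61.27, 80.66], [-181.25, 117.63], [-171.15, -9.14], [-177.46, 177.46]. Speed limits (degrees/s): [159.86, 159.86, 180, 180, 180, 180].

## Interface

Orientations are given as [roll, pitch, yaw] about the fixed x, y, z axes, in that order (R = Rz(yaw) Ry(pitch) Rx(roll)).
In Python, from cell import * gives the robot as it stands.
- The arm moves only by the tool move_arm, never from a script. Its argument "moves" is a list that holds one entry, the list of rows, each a list of 7 numbers: the shift along the world's x, y, z in m, then the turn, a rotation vector about the world's x, y, z in rad, then the opening, from 0 (shut) to 1 (fully open). A call has 1 to 20 rows; each row shifts and turns the commanded pose from where the row before left it; what a row does not reach is not made up. A row lasts 1/8 s, in which the tool goes at most 62.5 mm and 10.7 degrees, less where a joint would pass 70% of its speed; a pose out of reach is approached as far as the arm can. A call with a gripper value outside its range is refused whole. The fingers move at their own pace and stop on an object; the grip force is fixed at half the most. Time passes only in rows, so rows that do not move let the fingers close. It gives the time, the measured TCP pose, the force and the opening at its end, in the units of the state.
- observe(): the state, without advancing time (a new reading comes with each control period).
- get_image(name): name is "side" or "top" or "wrist"; returns the picture (384x512x3 uint8, blue, green, red); there is no depth.
- camera_model(name): a dict with "fx", "fy", "cx", "cy" (pixels), "R" (3x3) and "t" (3): a world point X has camera coordinates R X + t; the wrist camera has in their place "hand_eye" (4x4, takes a point from camera to tool coordinates, whose origin is the TCP and whose axes are the flange's). Camera axes: x right, y down, z forward; pixel columns grow to the right and rows downward; lengths in m; the calibration is good to about 2 mm. A picture is of the moment at which its call begins: read the wrist's pose just before it. camera_model takes no time and is no camera call.
- hand_in(): hands the job in, once; it reports no verdict.
The state is a dict: "time": time; "joint_positions": joint angles; "joint_vel": joint speeds; "joint_efforts": joint torques, N m; "tcp_pos": TCP position; "ee_rot": TCP orientation; "wrist_force": force on the tool from outside, world axes, zero at the start; "ft_torque": the same for the moment, N m; "opening": opening from 0.0 (shut) to 1.0 (fully open).
Only numpy, scipy, OpenCV 4.12 (cv2) and the standard library are available. Lean on these libraries where they do the work, as an engineer would, in place of code of your own. Each camera call takes 0.05 s, during which the arm holds its last target. There are 200 camera calls.

## Task

Turn the rectangular wooden board over so that its grooved face lies down on the bench: push it flat along the bench up the sloping steel fence until it leans there, then tip its raised edge back towards the robot so that it falls flat on its grooved face in front of the fence. Leave the round board beside it where it is, and let go of everything.

Things in the scene. Friction and masses are not known exactly. Their poses are not given: they have to be found in the camera images.
- board: Loose rectangular wooden board, 130 (x) by 150 (y) by 14 mm thick, 0.2 kg, too wide to grip. Dark rectangular groove on one face, other face plain. Origin: centre of the slab; z points out of the grooved face (up at the start). Starts flat between robot and fence, left or right of the round board, x towards the fence within 6 degrees, far edge 12 to 35 mm short of the fence's foot line.
- fence: Fixed fence of folded polished slippery steel, 440 mm long (y). Origin: middle of its foot line, on the bench, where the slope begins; x level, square to it, away from the robot; z up. It rises at 40 degrees to 20 mm high, at 60 degrees to 44 mm (x = 38 mm), then at 73 degrees to its top edge. Pushed in low and squarely at its near edge, the board climbs it.
- fence_top (a point): Middle of the fence's top edge, 78 mm above the bench, 49 mm beyond the foot line. With its near edge at the foot line the board leans here at about 58 degrees and stays; its raised edge is then 32 mm higher than this, 20 mm beyond. Pulled back from behind until past upright it falls over to the robot. Behind: free to 45 mm high for 100 mm beyond this.
- round_board: Loose round board of the same wood, 124 mm across, 14 mm thick, ring groove on its upper face; origin at its centre. Lies flat beside the rectangular board, centres about 220 mm apart. To be left alone.
Not all that is in view belongs to the job. What is shaped like the board but purple is not meant.

How it is judged (in metres and radians):
On the way:
1. the rectangular board leans on the fence, more than 40 degrees from level with its grooved face still on the robot's side (angle between board's own z axis and vertical between 0.7 and 1.45 rad and contact force between board and fence above 0.05 N), for 0.2 s.
At the end, for the whole second after the job is handed in: The rectangular board lies at rest flat on the bench, grooved face down (within 10 degrees), in front of the fence: its centre 30 to 200 mm on the robot's side of the foot line and within the fence's length; the round board is within 20 mm of where it started (angle between board's own z axis and vertical above 2.97 rad and height (world z) of board below 0.017 m and x of board in the frame of fence between -0.2 and -0.03 m and y of board in the frame of fence between -0.22 and 0.22 m and linear speed of board below 0.02 m/s and distance of round_board from where it was at the start of the episode below 0.02 m); the robot touches nothing.
It fails at once if the round board is pushed away (more than 30 mm) or tipped (distance of round_board from where it was at the start of the episode above 0.03 m or angle between round_board's own z axis and vertical above 0.3 rad).
It also fails if it takes over 51 s, if anything falls off the work surface, if the arm or the gripper's body presses on something with over 40 N, if the wrist force passes 120 N, or if a joint passes its speed limit or range.

## Working session

There is one attempt and no reset: what is moved stays moved. The work goes in short steps, Python scripts to look and compute and a tool call to move; the robot and the scene stay as the last step left them, time stands still between calls to the robot, and variables do not carry over. Pictures are saved under pics/ and viewed, about 8 in all and at most 12, crops included, and the job is handed in when it is done.

Besides the shell and the picture viewer there is one more tool, called as name(argument=value, ...) on one line, values as JSON. move_arm: Moves the arm, as the interface text tells. Its arguments: {"type":"object","properties":{"moves":{"type":"array","items":{"type":"array","items":{"type":"array","items":{"type":"number"}}}}},"required":["moves"]}

```bash
mkdir -p pics; ls; python3 - <<'E'
from cell import *
import cv2,numpy as np
for n in("top","side"):
    cv2.imwrite(f"pics/{n}0.png",get_image(n)); print(n,camera_model(n))
print(camera_model("wrist")); print(observe())
E
```

```text
pics
top {'fx': 419.7968958132035, 'fy': 419.7968958132035, 'cx': 250.57403981478896, 'cy': 199.8087625052901, 'R': array([[ 1.03351706e-01, -9.94644874e-01,  1.60160613e-05],
       [-9.70537564e-01, -1.00850283e-01, -2.18828832e-01],
       [ 2.17658592e-01,  2.26007889e-02, -9.75763261e-01]]), 't': array([-0.0172772 ,  0.470329  ,  0.81520234])}
side {'fx': 395.29124906845055, 'fy': 395.29124906845055, 'cx': 258.30479595713865, 'cy': 191.34417857133784, 'R': array([[-0.84868677, -0.52879686,  0.01022972],
       [-0.36941497,  0.57882498, -0.72697608],
       [ 0.37850145, -0.62075399, -0.68658658]]), 't': array([0.41138303, 0.19218415, 0.79514227])}
{'fx': 291.3544678776251, 'fy': 291.3544678776251, 'cx': 253.65962874547714, 'cy': 190.83308149220878, 'hand_eye': array([[ 1.97044684e-04, -9.70568387e-01, -2.40825595e-01,
         6.52584440e-02],
       [ 9.99999948e-01,  2.52874785e-04, -2.00923822e-04,
         6.54848009e-04],
       [ 2.55909030e-04, -2.40825543e-01,  9.70568386e-01,
        -1.60937465e-01],
       [ 0.00000000e+00,  0.00000000e+00,  0.00000000e+00,
         1.00000000e+00]])}
{'time': 0.1, 'joint_positions': array([-5.23907175e+01,  2.20873908e+01,  3.87078019e-01, -2.45935929e-02,
       -6.84125115e+01, -1.48161752e+01]), 'joint_vel': array([-0.07286089, -0.08124719,  0.21001153,  0.0712099 , -0.02402501,
       -0.02950351]), 'joint_efforts': array([-9.27329784e-04, -3.91688633e+01,  1.87935519e+01,  4.23179939e+00,
        1.35072973e-02, -7.16182058e-05]), 'tcp_pos': array([ 0.24192227, -0.57568656,  0.22155635]), 'ee_rot': array([ 1.79885082e+02, -6.76081179e-03, -1.57215957e+02]), 'wrist_force': array([-0.15215715,  0.67783467,  0.7525924 ]), 'ft_torque': array([0.07444017, 0.00896175, 0.00619893]), 'opening': 0.9998370616800132}
```

View pics/top0.png

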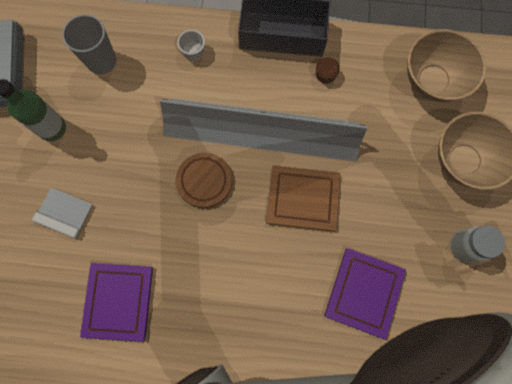

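View pics/side0.png

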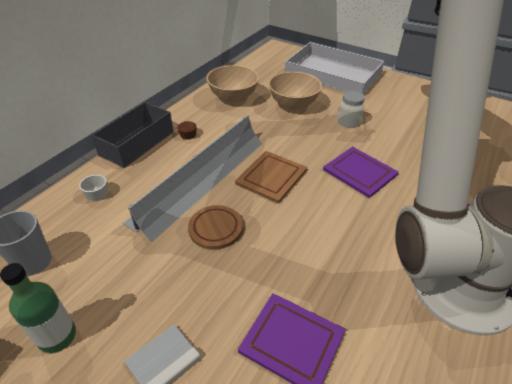

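Top view: board corners ≈ (274,167),(340,174),(337,231),(267,225); fence foot line ≈ (163,135)-(358,160); round board at (205,181); a black tray and a dark cup stand behind the fence. One enlarged crop will give exact pixels.

```bash
cat > h.py <<'E'
from cell import *
import cv2,numpy as np
def ray(n,u,v,z):
    c=camera_model(n);R=c["R"];C=-R.T@c["t"]
    d=R.T@np.array([(u-c["cx"])/c["fx"],(v-c["cy"])/c["fy"],1])
    return C+d*(z-C[2])/d[2]
E
python3 - <<'E'
from h import *
im=cv2.imread("pics/top0.png")[60:240,155:375]
cv2.imwrite("pics/crop.png",cv2.resize(im,None,fx=3.6,fy=3.3,interpolation=cv2.INTER_CUBIC))
for u,v,z in [(274,167,.014),(340,174,.014),(337,231,.014),(267,225,.014),(163,135,0),(358,160,0),(163,101,.078),(365,125,.078),(205,181,.014),(327,70,.02),(240,50,0),(327,55,0)]:
    print(u,v,ray("top",u,v,z).round(4))
E
```

```text
274 167 [ 0.5569 -0.0113  0.014 ]
340 174 [ 0.5559 -0.1564  0.014 ]
337 231 [ 0.4295 -0.1573  0.014 ]
267 225 [ 0.427  -0.0082  0.014 ]
163 135 [0.6107 0.2461 0.    ]
358 160 [ 0.597  -0.1974  0.    ]
163 101 [0.6576 0.2371 0.078 ]
365 125 [ 0.6476 -0.1901  0.078 ]
205 181 [0.5096 0.1355 0.014 ]
327 70 [ 0.7998 -0.1113  0.02  ]
240 50 [0.8427 0.0955 0.    ]
327 55 [ 0.8509 -0.1116  0.    ]
```

View pics/crop.png

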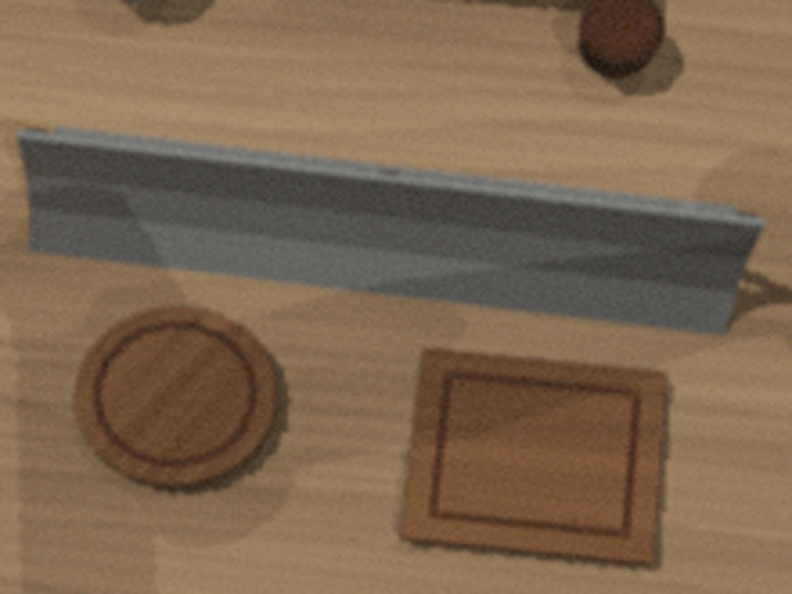

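Foot line runs from ≈(163.3,135.8) to (356.9,160.6), fence yaw ≈ -1.8°. The board is nearly parallel to it, centred near (0.493,-0.083), about 40 mm short of the foot line. I'll push with the open fingers spread along the fence, so there are two contacts.

move_arm(moves=[[[0.017, 0.0545, 0, 0, 0, -0.0477, 1], [0.017, 0.0545, 0, 0, 0, -0.0477, 1], [0.017, 0.0545, 0, 0, 0, -0.0477, 1], [0.017, 0.0545, 0, 0, 0, -0.0477, 1], [0.017, 0.0545, 0, 0, 0, -0.0477, 1], [0.017, 0.0545, 0, 0, 0, -0.0477, 1], [0.017, 0.0545, 0, 0, 0, -0.0477, 1], [0.017, 0.0545, 0, 0, 0, -0.0477, 1], [0.017, 0.0545, 0, 0, 0, -0.0477, 1], [0, 0, -0.05, 0, 0, 0, 1], [0, 0, -0.05, 0, 0, 0, 1], [0, 0, -0.05, 0, 0, 0, 1], [0, 0, -0.04, 0, 0, 0, 1], [0, 0, -0.01, 0, 0, 0, 1], [0, 0, 0, 0, 0, 0, 1], [0, 0, 0, 0, 0, 0, 1]]])

```text
time: 2.1
tcp_pos: [0.3964, -0.0855, 0.0239]
ee_rot: [180.0, 0.2, 178.2]
wrist_force: [0.1, -0.1, -0.6]
opening: 1.0
```

move_arm(moves=[[[0, 0, -0.014, 0, 0, 0, 1], [0, 0, -0.005, 0, 0, 0, 1], [0, 0, 0, 0, 0, 0, 1], [0.008, 0, 0, 0, 0, 0, 1], [0.008, 0, 0, 0, 0, 0, 1], [0.008, 0, 0, 0, 0, 0, 1], [0.006, 0, 0, 0, 0, 0, 1], [0.006, 0, 0, 0, 0, 0, 1], [0.006, 0, 0, 0, 0, 0, 1], [0.006, 0, 0, 0, 0, 0, 1], [0.006, 0, 0, 0, 0, 0, 1], [0, 0, 0, 0, 0, 0, 1]]])

```text
time: 3.6
tcp_pos: [0.4502, -0.0856, 0.0037]
ee_rot: [180.0, 0.1, 178.2]
wrist_force: [0.0, -0.1, 0.4]
opening: 1.005
```

```bash
python3 - <<'E'
from h import *
a=get_image("top")[60:260,155:375]; b=get_image("side")[110:250,110:330]
cv2.imwrite("pics/p1.png",np.hstack([cv2.resize(a,(400,364)),cv2.resize(b,(400,364))]))
print(observe()["wrist_force"])
E
```

```text
[-0.6242455  -0.68068658 -0.41308548]
```

View pics/p1.png

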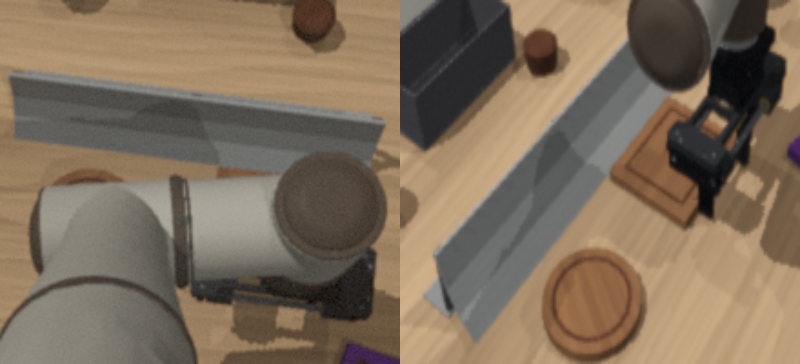

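The fingers push squarely on the near edge and the far edge is now about at the foot line. Continuing slowly up the fence.

move_arm(moves=[[[0.006, 0, 0, 0, 0, 0, 1], [0.006, -0.0002, 0, 0, 0, 0, 1], [0.006, -0.0002, 0, 0, 0, 0, 1], [0.006, -0.0002, 0, 0, 0, 0, 1], [0.006, -0.0002, 0, 0, 0, 0, 1], [0.006, -0.0002, 0, 0, 0, 0, 1], [0.006, -0.0002, 0, 0, 0, 0, 1], [0.006, -0.0002, 0, 0, 0, 0, 1], [0.006, -0.0002, 0, 0, 0, 0, 1], [0.006, -0.0002, 0, 0, 0, 0, 1]]])

```text
time: 4.95
tcp_pos: [0.5097, -0.0875, 0.0034]
ee_rot: [-180.0, 0.0, 178.2]
wrist_force: [-1.7, 0.8, -2.0]
opening: 0.999
```

```bash
python3 - <<'E'
from h import *
b=get_image("side")[80:250,110:330]
cv2.imwrite("pics/p2.png",cv2.resize(b,None,fx=2.5,fy=2.5))
print(observe()["wrist_force"])
E
```

```text
[-0.579116    0.21514914 -1.80789232]
```

View pics/p2.png

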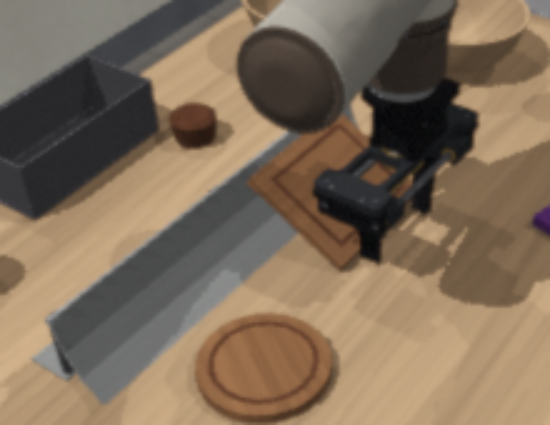

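The board climbs squarely, its far edge near the fence top at (250,180) in the crop. Continuing to the foot line.

move_arm(moves=[[[0.006, -0.0002, 0, 0, 0, 0, 1], [0.006, -0.0002, 0, 0, 0, 0, 1], [0.006, -0.0002, 0, 0, 0, 0, 1], [0.006, -0.0002, 0, 0, 0, 0, 1], [0.006, -0.0002, 0, 0, 0, 0, 1], [0.006, -0.0002, 0, 0, 0, 0, 1], [0.006, -0.0002, 0, 0, 0, 0, 1], [0.006, -0.0002, 0, 0, 0, 0, 1], [0.006, -0.0002, 0, 0, 0, 0, 1], [0.006, -0.0002, 0, 0, 0, 0, 1], [0.004, 0, 0, 0, 0, 0, 1], [0, 0, 0, 0, 0, 0, 1], [0, 0, 0, 0, 0, 0, 1]]])

```text
time: 6.62
tcp_pos: [0.5736, -0.0894, 0.0038]
ee_rot: [180.0, 0.1, 178.2]
wrist_force: [-0.1, -0.6, -0.5]
opening: 1.001
```

```bash
python3 - <<'E'
from h import *
a=get_image("top")[60:260,155:375]; b=get_image("side")[80:250,110:330]
cv2.imwrite("pics/p3.png",np.hstack([cv2.resize(a,(380,345)),cv2.resize(b,(420,345))]))
print(observe()["wrist_force"])
E
```

```text
[ 0.29231742  0.40412286 -0.38647926]
```

View pics/p3.png

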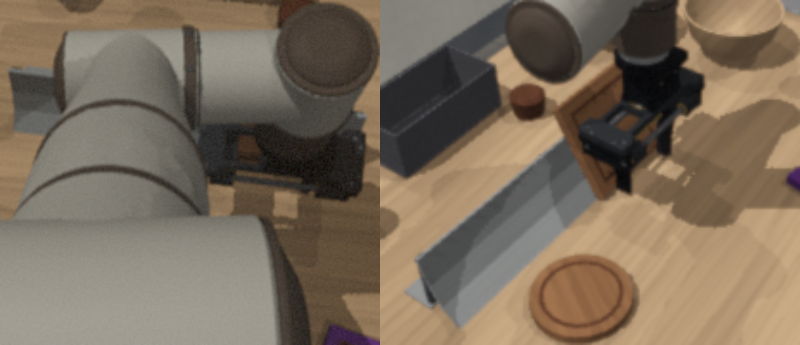

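The board leans steeply on the fence. Backing straight off, then up, and looking before going behind it.

move_arm(moves=[[[-0.01, 0, 0, 0, 0, 0, 1], [-0.02, 0, 0, 0, 0, 0, 1], [-0.04, 0, 0, 0, 0, 0, 1], [-0.04, 0, 0.02, 0, 0, 0, 1], [-0.02, 0, 0.05, 0, 0, 0, 1], [0, 0, 0.06, 0, 0, 0, 1], [0, 0, 0.06, 0, 0, 0, 1], [0, 0, 0.05, 0, 0, 0, 1], [0, 0, 0, 0, 0, 0, 1]]])

```text
time: 7.85
tcp_pos: [0.4448, -0.0894, 0.2479]
ee_rot: [179.9, 0.6, 178.2]
wrist_force: [0.4, 0.4, -1.6]
opening: 1.002
```

```bash
python3 - <<'E'
from h import *
a=get_image("top")[60:260,155:375]; b=get_image("side")[80:250,110:330]
cv2.imwrite("pics/p4.png",np.hstack([cv2.resize(a,(380,345)),cv2.resize(b,(420,345))]))
E
```

```text
(no output)
```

View pics/p4.png

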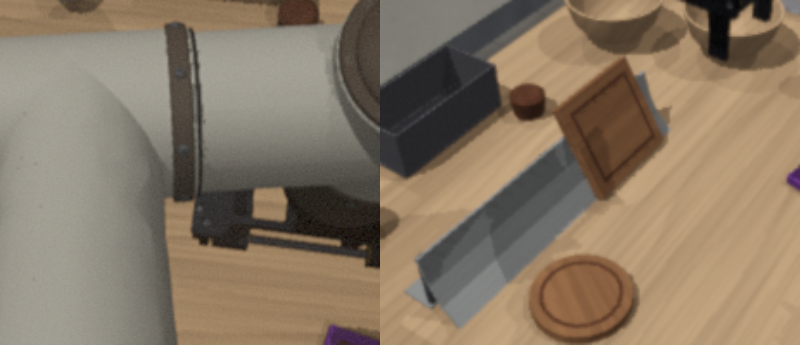

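The board leans stably by itself on the fence; raised corners in the composite at (556,108),(627,60), lower corner at (603,197). Converting.

```bash
python3 - <<'E'
from h import *
for x,y,z in [(556,108,.115),(627,60,.115),(603,197,.007),(603,197,0)]:
    print(ray("side",(x-380)/420*220+110,y/345*170+80,z).round(4))
E
```

```text
[ 0.6585 -0.015   0.115 ]
[ 0.6422 -0.155   0.115 ]
[ 0.5879 -0.0117  0.007 ]
[ 0.5927 -0.018   0.    ]
```

move_arm(moves=[[[0.04, 0, 0, 0, 0, 0, 1], [0.05, 0, 0, 0, 0, 0, 1], [0.05, 0, 0, 0, 0, 0, 1], [0.05, 0.001, 0, 0, 0, 0, 1], [0.045, 0.001, 0, 0, 0, 0, 1], [0.02, 0, 0, 0, 0, 0, 1], [0, 0, 0, 0, 0, 0, 1], [0, 0, -0.04, 0, 0, 0, 1], [0, 0, -0.04, 0, 0, 0, 1], [0, 0, -0.04, 0, 0, 0, 1], [0, 0, -0.02, 0, 0, 0, 1], [0, 0, -0.01, 0, 0, 0, 1], [0, 0, 0, 0, 0, 0, 1], [0, 0, 0, 0, 0, 0, 1]]])

```text
time: 9.7
tcp_pos: [0.6986, -0.0875, 0.0949]
ee_rot: [-180.0, 0.1, 178.2]
wrist_force: [0.2, -0.2, -0.2]
opening: 1.002
```

```bash
python3 - <<'E'
from h import *
b=get_image("side")[60:230,110:330]
cv2.imwrite("pics/p5.png",cv2.resize(b,None,fx=2.5,fy=2.5))
E
```

```text
(no output)
```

View pics/p5.png

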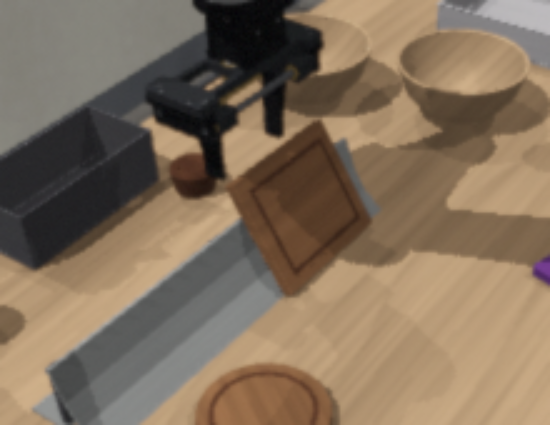

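The fingers are behind the raised edge, at (215,175) and (275,130) against the board top at (230,190)-(320,125). Pulling back.

move_arm(moves=[[[-0.005, 0, 0, 0, 0, 0, 1], [-0.005, 0, 0, 0, 0, 0, 1], [-0.005, 0, 0, 0, 0, 0, 1], [-0.005, 0, 0, 0, 0, 0, 1], [-0.005, 0, 0, 0, 0, 0, 1], [-0.005, 0, 0, 0, 0, 0, 1], [-0.005, 0, 0, 0, 0, 0, 1], [-0.005, 0, 0, 0, 0, 0, 1], [-0.005, 0, 0, 0, 0, 0, 1], [-0.005, 0, 0, 0, 0, 0, 1], [-0.005, 0, 0, 0, 0, 0, 1], [-0.005, 0, 0, 0, 0, 0, 1]]])

```text
time: 11.25
tcp_pos: [0.6377, -0.0875, 0.0935]
ee_rot: [-180.0, -0.0, 178.2]
wrist_force: [0.1, -0.6, 0.3]
opening: 1.003
```

```bash
python3 - <<'E'
from h import *
b=get_image("side")[60:230,110:330]
cv2.imwrite("pics/p6.png",cv2.resize(b,None,fx=2.5,fy=2.5))
E
```

```text
(no output)
```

View pics/p6.png

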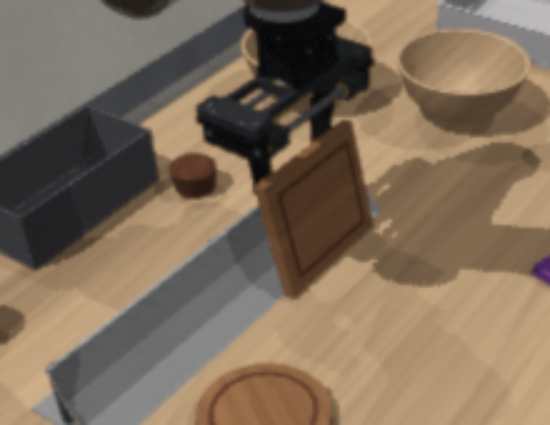

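The board rotates about its lower edge, which stays put at (293,295). Continuing past upright.

move_arm(moves=[[[-0.005, 0, 0.001, 0, 0, 0, 1], [-0.005, 0, 0.001, 0, 0, 0, 1], [-0.005, 0, 0.001, 0, 0, 0, 1], [-0.005, 0, 0.001, 0, 0, 0, 1], [-0.005, 0, 0.001, 0, 0, 0, 1], [-0.005, 0, 0.001, 0, 0, 0, 1], [-0.005, 0, 0, 0, 0, 0, 1], [-0.005, 0, 0, 0, 0, 0, 1], [-0.005, 0, 0, 0, 0, 0, 1], [-0.005, 0, 0, 0, 0, 0, 1], [-0.005, 0, 0, 0, 0, 0, 1], [-0.005, 0, 0, 0, 0, 0, 1], [0, 0, 0, 0, 0, 0, 1], [0, 0, 0, 0, 0, 0, 1], [0, 0, 0, 0, 0, 0, 1], [0, 0, 0, 0, 0, 0, 1]]])

```text
time: 13.3
tcp_pos: [0.5782, -0.0875, 0.0995]
ee_rot: [-180.0, -0.0, 178.2]
wrist_force: [0.7, 0.1, 0.2]
opening: 0.999
```

```bash
python3 - <<'E'
from h import *
b=get_image("side")[60:230,110:330]
cv2.imwrite("pics/p7.png",cv2.resize(b,None,fx=2.5,fy=2.5))
E
```

```text
(no output)
```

View pics/p7.png

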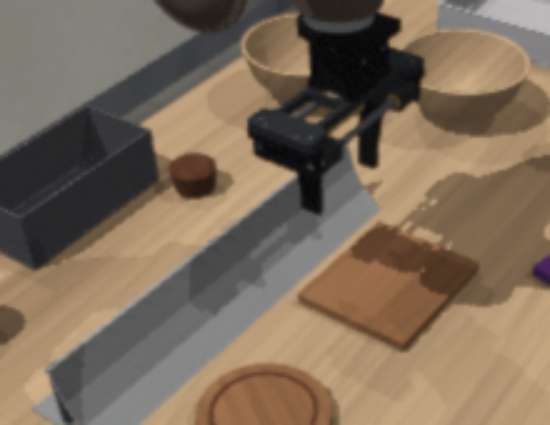

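The board lies flat, plain face up, with crop corners (300,297),(405,348),(478,268),(380,225). Raising the arm clear, then measuring both boards.

move_arm(moves=[[[0, 0, 0.04, 0, 0, 0, 1], [0, 0, 0.05, 0, 0, 0, 1], [0, 0, 0.04, 0, 0, 0, 1], [0, 0, 0, 0, 0, 0, 1], [0, 0, 0, 0, 0, 0, 1]]])

```text
time: 13.98
tcp_pos: [0.5776, -0.0873, 0.2289]
ee_rot: [180.0, -0.1, 178.2]
wrist_force: [0.4, 0.4, -1.1]
opening: 0.998
```

```bash
python3 - <<'E'
from h import *
im=get_image("side")
c=np.mean([ray("side",x/2.5+110,y/2.5+60,.014) for x,y in [(300,297),(405,348),(478,268),(380,225)]],0)
print("board",c.round(4),"fence x",(c[0]-.604-(c[1]-.0245)*.031).round(4))
d=cv2.absdiff(im,cv2.imread("pics/side0.png"))[200:255,180:250]
print("round diff",d.mean(),d.max())
print(observe()["wrist_force"],observe()["tcp_pos"])
hand_in()
E
```

```text
board [ 0.5061 -0.0739  0.014 ] fence x -0.0948
round diff 11.882251082251083 26
[-0.12085136  0.18361108 -0.17677076] [ 0.57735951 -0.08741243  0.22828451]
the job is handed in; nothing more can be done
```

The rectangular board now lies flat on its grooved face in front of the fence, and I handed the job in at about 14 s of the 51 s allowed.

I pushed it squarely up the fence with the open fingers until it leaned there on its own. Then I hooked the fingers behind its raised edge and pulled it past upright, so it fell back towards the robot.

- **Board position:** the last side picture shows the plain face up and the board flat. Its centre measures about 95 mm on the robot's side of the foot line, against the 30 to 200 mm allowed.
- **Robot clear:** the fingers were about 0.23 m above the bench at hand-in, with the wrist force close to zero.
- **Round board:** it looked unmoved in every picture. I did not re-measure its position. The before/after comparison of that spot showed only mild brightness differences (mean 12, maximum 26 out of 255), which fit noise or shadow.
- **One disagreement:** I first measured the board's far edge about 40 mm short of the foot line, while the task says 12 to 35 mm. I left it unresolved, as the push went as expected.

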